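# Clamp up a two-part plaster casting mould

## Robot

A 6-joint arm with a two-finger parallel gripper is mounted at the origin on a cart in front of the work surface, level with it; the furniture and walls round the work are solid. World frame = base frame: x ahead of the robot, y to its left, z up, the work surface at z = 0. Lengths are in m, angles in rad, forces in N, time in s.
With the tool pointing down it reaches from about 0.35 to 0.775 m from the base axis. Payload 7.3 kg.
Tool frame: the origin (TCP) lies midway between the tips of the shut fingers; the grasp point (between the pads) lies 19 mm behind it (robot.tcp_to_grasp is the distance from the TCP to the grasp point, in m); z points along the fingers, y is the line along which they close (so a half turn about z gives the same grasp; the last joint's range is limited). The gripper opens to 92 mm and grips with 3 to 60 N. Pads are 19 mm wide; open, the fingers measure 130 mm over their backs; the gripper's body (75 mm by 190 mm) begins 47 mm behind the grasp point.
Start: joints at [0.982, 0.342, 1.524, -0, 1.275, -0.146], TCP at [0.225, 0.474, 0.227] pointing down, gripper open.
Joint ranges: [-2.53, 2.53], [-0.77, 2.02], [0.04, 2.7], [-1, 4.14], [0.28, 2.66], [-3.11, 3.11]. Speed limits (rad/s): [2.57, 2.57, 3.14, 3.14, 3.14, 3.14].

## Interface

Orientations are given as [roll, pitch, yaw] about the fixed x, y, z axes, in that order (R = Rz(yaw) Ry(pitch) Rx(roll)).
In Python, from cell import readout, cams, ticket, robot gives the robot as it stands. The module is installed in compiled form; this text tells all that it offers.
- The arm moves only by the tool jog_arm, never from a script. Its argument "plan" is a list of rows, each a list of 5 numbers: the shift along the world's x, y, z each as a share of 0.08 m, from -1 to 1, then the turn about the world's z as a share of 90 degrees, from -1 to 1, then the opening, from -1 (shut) to 1 (fully open). A call has 1 to 12 rows; each row is the pose to reach, as a shift and turn from the pose commanded when the call began; what a row does not reach only later rows make up. A row lasts 1/10 s, in which the tool goes at most 50 mm and 8.59 degrees, less where a joint would pass 70% of its speed; a pose out of reach is approached as far as the arm can. A call with a number of a shift or a turn outside -1 to 1 is refused whole. A call with a gripper value outside its range is refused whole. The fingers move at their own pace and stop on an object; "squeeze" is the grip in N (left out, the last holds). Time passes only in rows, so rows that repeat a pose let the fingers close. It gives the time, the measured TCP pose, the force, the opening and the grip force at its end, in the units of the state.
- readout.observe(): the state, without advancing time (a new reading comes with each control period).
- cams.read_camera(name): name is "scene" or "top"; returns the picture (420x560x3 uint8, blue, green, red); there is no depth.
- cams.calibration(name): a dict with "K" (3x3 intrinsics, pixels), "world_from_camera" (4x4, takes a point from camera to world coordinates). Camera axes: x right, y down, z forward; pixel columns grow to the right and rows downward; lengths in m; the calibration is good to about 2 mm. A picture is of the moment at which its call begins. calibration takes no time and is no camera call.
- ticket.hand_in(): hands the job in; it is judged then, once.
The state is a dict: "time": time; "qpos": joint angles; "qvel": joint speeds; "joint_efforts": joint torques, N m; "tool_pos": TCP position; "tool_rot": TCP orientation; "contact_force": force on the tool from outside, world axes, zero at the start; "torque": the same for the moment, N m; "opening": finger opening in m; "grip_force": force on a finger pad.
Only numpy, scipy, OpenCV 4.12 (cv2) and the standard library are available. Lean on these libraries where they do the work, as an engineer would, in place of code of your own. Each camera call takes 0.05 s, during which the arm holds its last target. There are 200 camera calls.

## Task

Get the two-part plaster mould on the casting board ready for pouring by pressing its three toggle-clamp handles fully down with closed fingers, in this order: first the end clamp, which draws the loose half tight against the half at the stop; next the hold-down on the loose half, so that it cannot ride up at the seam; last the hold-down on the half at the stop. Push only on the handles: do not touch the plaster or grasp or lift anything, leave the things standing round the board where they are, and finish with all three handles locked down and the seam closed.

Things in the scene. Friction and masses are not known exactly. Their poses are not given: they have to be found in the camera images.
- casting_board: plywood board 205 x 445 x 18 mm fixed on the bench, carrying the plaster mould, a wooden stop and three steel toggle clamps. Origin on its underside (bench level) near its middle. Its +x points away from the robot; its y runs along the mould from the end clamp (-y, robot's right) to the wooden stop (+y, left). Place and yaw (-0.18 to 0.1 rad) vary
- end_pivot (a point): pivot of the end clamp's lever, fixed to the board, 84 mm above the bench. The lever points from here toward the board's -y: raised it slopes up at 0.95 rad, closed it lies level. Its round black rubber sleeve, 18 mm thick, runs from 31 to 125 mm from the pivot. Site axes as the board's
- loose_pivot (a point): pivot of the lever of the hold-down on the loose half, 141 mm above the bench, in front of the mould. The lever points toward the board's -x (to the robot); slope, sleeve and sizes as for the end clamp
- stop_pivot (a point): pivot of the lever of the hold-down on the half at the stop, 145 mm to the left (+y of the board) of loose_pivot, same height; lever as there
- end_handle (a joint): lever of the end clamp, rad: 0 to 0.06 raised (start), 0.95 fully down. As a toggle it drives a plunger 24 mm toward +y: dead centre at 0.87, beyond that it stays locked. Press straight down 55 mm (45 to 65) outward of the pivot, horizontally: the fingers slide along the sleeve; at the end its top is 9 mm above the pivot. Takes about 3 to 10 N, then a hard stop
- loose_handle (a joint): lever of the hold-down on the loose half (the hold-down nearer the end clamp); values, pressing spot and force as for end_handle. It swings a short arm with a rubber foot down on the plaster
- stop_handle (a joint): lever of the hold-down on the half at the stop (farther from the end clamp); as loose_handle
- end_handle_grip (a point): point on the axis of the end clamp's rubber sleeve, 100 mm from the pivot; moves with the lever
- loose_handle_grip (a point): the same point on the loose half's hold-down lever
- stop_handle_grip (a point): the same point on the lever of the hold-down at the stop
- loose_half: loose plaster block 100 x 100 x 75 mm (board x, y, z), the half nearer the end clamp, with half of a round cavity in its +y face; 0.6 to 1.3 kg; stands 6 to 15 mm away from the other half, between two low battens. Origin at the centre of its underside, axes as the board's; its top is 93 mm above the bench
- stop_half: the other plaster half, same size, standing against the wooden stop (within 1.5 mm), cavity in its -y face. Origin at the centre of its underside. With the seam closed the loose half's origin is at y = -100 mm in this frame
- end_pad: rubber foot of the end clamp's plunger, 24 mm across, that pushes the loose half's outer face; sprung, it presses about 10 N when locked
- loose_pad: rubber foot of the loose half's hold-down, 20 mm across; presses about 10 N on the plaster when locked
- stop_pad: rubber foot of the hold-down at the stop, as loose_pad
- wooden_rib: loose oval wooden rib 64 x 110 x 8 mm lying on the free front right corner of the board; origin on its underside; leave alone
- jar: loose small white jar with a screw lid, 52 mm across, 68 mm high, on the bench beside the board; leave alone
- stamp: loose plaster roller stamp 27 x 48 x 26 mm on the bench beside the board; leave alone
- cup: loose plain cup 72 mm across, 100 mm high, on the bench beside the board; leave alone
There are look-alikes about, which are no part of the job. Leave any red look-alike of the stop_half alone.

How it is judged:
On the way, in this order (a step that is already met when the one before it is completed fails the run):
1. end clamp locked and seam closed, both hold-downs still up (value of joint end_handle above 0.88 rad and y of loose_half in the frame of stop_half above -0.1025 m and contact force between end_pad and loose_half above 4 N and value of joint each of loose_handle, stop_handle below 0.35 rad), for 0.2 s.
2. hold-down on the loose half locked, the one at the stop still up (value of joint each of end_handle, loose_handle above 0.88 rad and contact force between loose_pad and loose_half above 4 N and value of joint stop_handle below 0.35 rad), for 0.2 s.
3. hold-down on the half at the stop locked (value of joint stop_handle above 0.88 rad and contact force between stop_pad and stop_half above 4 N), for 0.2 s.
At the end, for the whole second after the job is handed in: all three levers past dead centre (over 0.88 rad), each rubber foot pressing its half with over 4 N, the seam closed within 2.5 mm and flush within 5 mm, both halves level and square within 2 degrees and at rest (all of step 3 and value of joint each of end_handle, loose_handle above 0.88 rad and contact force between each of end_pad, loose_pad and loose_half above 4 N and y of loose_half in the frame of stop_half above -0.1025 m and x of loose_half in the frame of stop_half between -0.005 and 0.005 m and angle between the y axis of loose_half and the y axis of stop_half, either way round below 0.035 rad and angle between each of loose_half, stop_half's own z axis and vertical below 0.035 rad and linear speed of each of loose_half, stop_half below 0.01 m/s); the robot touches nothing.
It fails at once if the robot pushes on the plaster (contact force between any of the arm, the fingers and loose_half above 3 N or contact force between any of the arm, the fingers and stop_half above 3 N).
It fails at once if a mould half is lifted (height (world z) of any of loose_half, stop_half above 0.03 m).
It fails at once if a thing standing round the work is moved or lifted (distance of any of wooden_rib, jar, stamp, cup from where it was at the start of the episode above 0.02 m).
It also fails if it takes over 64 s, if anything falls off the work surface, if the arm or the gripper's body presses on something with over 40 N, if the wrist force passes 120 N, or if a joint passes its speed limit or range.

## Working session

There is one attempt and no reset: what is moved stays moved. The work goes in short steps, Python scripts to look and compute and a tool call to move; the robot and the scene stay as the last step left them, time stands still between calls to the robot, and variables do not carry over. Pictures are saved under pics/ and viewed, at most 10 in all, crops included, and the job is handed in when it is done.

Besides the shell and the picture viewer there is one more tool, called after "Call:" by a JSON object that holds its "method" and its "body". jog_arm: Moves the arm, as the interface text tells. Shift numbers are shares of 0.08 m and turn numbers shares of 90 degrees, none past 1 either way. Its arguments: {"type":"object","properties":{"plan":{"type":"array"},"squeeze":{"type":"number"}},"required":["plan"]}

```bash
mkdir -p pics
python3 - <<'E'
from cell import readout,cams
import cv2,numpy as np
for n in("scene","top"):
    cv2.imwrite(f"pics/{n}0.png",cams.read_camera(n)); c=cams.calibration(n); print(n,c["K"].round(1).tolist(),c["world_from_camera"].round(3).tolist())
print(readout.observe())
E
```

```text
scene [[419.8, 0.0, 277.4], [0.0, 419.8, 213.9], [0.0, 0.0, 1.0]] [[0.904, -0.291, 0.314, 0.144], [-0.428, -0.643, 0.635, -0.756], [0.017, -0.708, -0.706, 0.982], [0.0, 0.0, 0.0, 1.0]]
top [[414.0, 0.0, 280.4], [0.0, 414.0, 204.7], [0.0, 0.0, 1.0]] [[0.007, -0.994, 0.11, 0.353], [-1.0, -0.008, -0.008, -0.005], [0.009, -0.11, -0.994, 1.632], [0.0, 0.0, 0.0, 1.0]]
{'time': 0.1, 'qpos': array([ 9.81975821e-01,  3.42632803e-01,  1.52492368e+00,  2.14198121e-05,
        1.27542407e+00, -1.45968967e-01]), 'qvel': array([ 0.00019674, -0.00162516, -0.0033843 , -0.00164318, -0.00043659,
       -0.00013851]), 'joint_efforts': array([ 2.02178271e-03, -4.32002807e+01, -2.44696605e+01,  7.20530888e-02,
        5.26556536e-02, -6.08807886e-05]), 'tool_pos': array([0.22472263, 0.4740624 , 0.22612422]), 'tool_rot': array([-3.14022249e+00, -2.22137496e-04,  2.69873471e+00]), 'contact_force': array([-0.03379893,  0.10982804, -0.65620495]), 'torque': array([-0.03323781, -0.01045801,  0.03466607]), 'grip_force': 0.0, 'opening': 0.09174946591606406}
```

View pics/scene0.png

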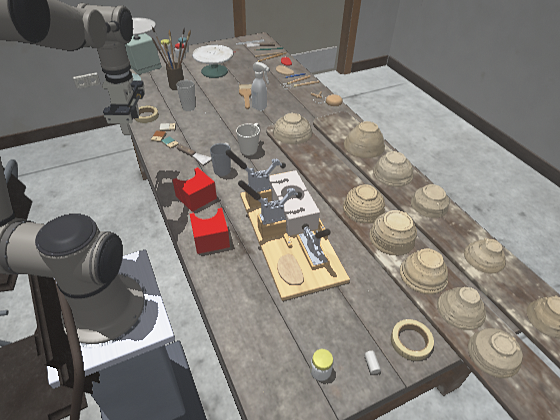

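View pics/top0.png

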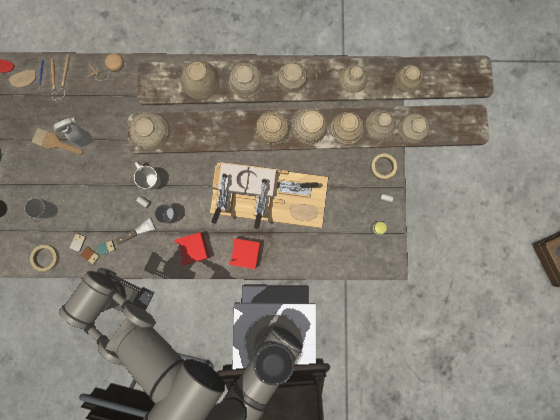

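The scene view shows the board near (290,240) with the white mould and three black-sleeved levers. The two red blocks at (195,188) and (212,232) are look-alikes, so I'll leave them alone. In the top view the board spans about (210–328, 162–228), and its levers end near (215,220), (260,215) and (320,184). I'll enlarge both views.

Run:
```python
import cv2
a=cv2.imread("pics/scene0.png")[140:305,215:360]; cv2.imwrite("pics/sc.png",cv2.resize(a,None,fx=3.6,fy=3.6,interpolation=2))
a=cv2.imread("pics/top0.png")[150:240,200:340]; cv2.imwrite("pics/tc.png",cv2.resize(a,None,fx=5,fy=5,interpolation=2))
```

```text
(no output)
```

View pics/sc.png

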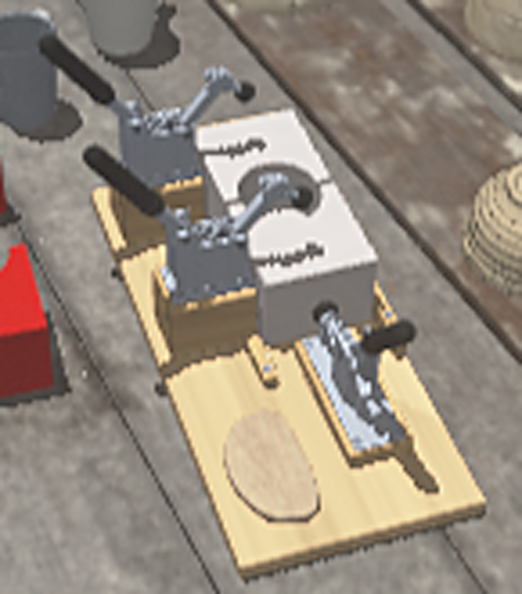

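View pics/tc.png

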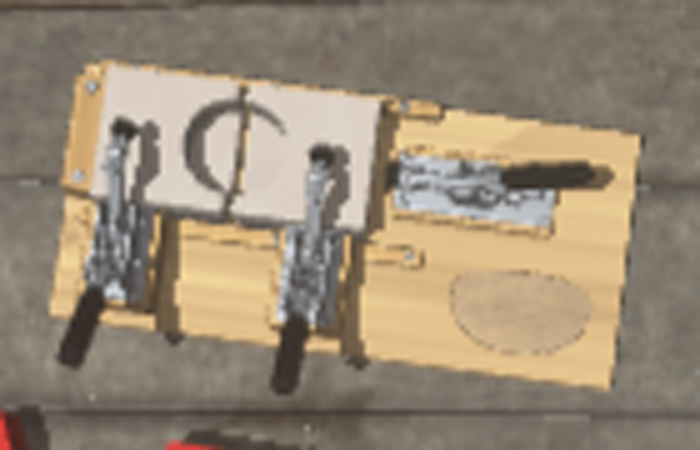

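Three black sleeves could be the levers:
- **End clamp:** scene crop (390,338), top crop (555,178). It sits alone on the steel base at the board's right end and points along -y.
- **Loose hold-down:** scene crop (125,182), top crop (290,355). It is the one nearer the end clamp.
- **Stop hold-down:** scene crop (78,72), top crop (80,328). It is the one at the wooden stop.

These fit the descriptions. The rib is at top crop (520,310).

```bash
cat > h.py <<'E'
import numpy as np
from cell import cams
C={n:cams.calibration(n) for n in("scene","top")}
def ray(n,uv):
    T=C[n]["world_from_camera"]; d=T[:3,:3]@np.linalg.solve(C[n]["K"],[*uv,1]); return T[:3,3],d/np.linalg.norm(d)
def plane(n,uv,z):
    o,d=ray(n,uv); return o+d*(z-o[2])/d[2]
def tri(a,b):
    A=0;B=0
    for n,uv in(("scene",a),("top",b)):
        o,d=ray(n,uv);P=np.eye(3)-np.outer(d,d);A=A+P;B=B+P@o
    return np.linalg.solve(A,B)
sc=lambda p:np.array(p)/3.6+[215,140]
tc=lambda p:np.array(p)/5+[200,150]
E
python3 - <<'E'
from h import *
P={"stop":((48,45),(108,98),(70,360),(92,295),.145-.004),"loose":((94,156),(158,208),(284,388),(295,322),.141),"end":((408,330),(370,345),(605,178),(508,178),.084)}
for k,(st,sb,tt,tb,z) in P.items():
    z={"stop":.141}.get(k,z); zt=z+.125*np.sin(.95); zb=z+.031*np.sin(.95)
    print(k,"tip tri",tri(sc(st),tc(tt)).round(3),"top",plane("top",tc(tt),zt).round(3),"sc",plane("scene",sc(st),zt).round(3))
    print("  base tri",tri(sc(sb),tc(tb)).round(3),"top",plane("top",tc(tb),zb).round(3),"sc",plane("scene",sc(sb),zb).round(3))
c={}
for n,p in dict(BR=(640,135),FR=(612,385),FL=(50,315)).items(): c[n]=plane("top",tc(p),.018);print(n,c[n].round(3))
for n,p in dict(BR=(485,508),FR=(240,568),FL=(95,190)).items(): print(n,plane("scene",sc(p),.018).round(3))
d=c["FL"]-c["FR"];print("yaw",np.arctan2(-d[0],d[1]),np.linalg.norm(d)); d=c["BR"]-c["FR"];print(np.arctan2(d[1],d[0]),np.linalg.norm(d))
# mould top corners
q=[plane("top",tc(p),.093) for p in((108,62),(388,98),(362,232),(92,195))];print(np.round(q,3))
E
```

```text
stop tip tri [0.45  0.206 0.236] top [0.447 0.206 0.243] sc [0.45  0.196 0.243]
  base tri [0.5   0.202 0.167] top [0.499 0.203 0.166] sc [0.502 0.203 0.166]
loose tip tri [0.433 0.061 0.236] top [0.43  0.062 0.243] sc [0.433 0.054 0.243]
  base tri [0.483 0.058 0.167] top [0.481 0.058 0.166] sc [0.486 0.058 0.166]
end tip tri [ 0.583 -0.16   0.195] top [ 0.583 -0.16   0.186] sc [ 0.589 -0.153  0.186]
  base tri [ 0.596 -0.097  0.11 ] top [ 0.594 -0.096  0.109] sc [ 0.597 -0.097  0.109]
BR [ 0.644 -0.206  0.018]
FR [ 0.446 -0.183  0.018]
FL [0.498 0.256 0.018]
BR [ 0.643 -0.215  0.018]
FR [ 0.445 -0.185  0.018]
FL [0.503 0.254 0.018]
yaw -0.11665103442939512 0.4424641931703634
-0.11584591245627308 0.1993731145183654
[[ 0.683  0.205  0.093]
 [ 0.657 -0.007  0.093]
 [ 0.555  0.012  0.093]
 [ 0.582  0.215  0.093]]
```

Call:
{"method": "jog_arm", "body": {"plan": [[0,0,0.5,0,-1],[0,0,1,0,-1],[0,0,1,0,-1],[0,0,1,0,-1]], "squeeze": 10}}

```text
time: 0.5
tool_pos: [0.225, 0.4745, 0.307]
tool_rot: [3.14, 0.0, 2.699]
contact_force: [-0.1, -1.1, -1.2]
opening: 0.0644
grip_force: 0.0
```

Call:
{"method": "jog_arm", "body": {"plan": [[0.19,-0.32,0,-0.03,-1],[0.38,-0.64,0,-0.07,-1],[0.57,-0.955,0,-0.1,-1]]}}

```text
time: 0.8
tool_pos: [0.2702, 0.3966, 0.3048]
tool_rot: [-3.138, -0.0, 2.54]
contact_force: [0.1, -0.4, 0.0]
opening: 0.0402
grip_force: 0.0
```

Call:
{"method": "jog_arm", "body": {"plan": [[0.19,-0.32,0,-0.03,-1],[0.38,-0.64,0,-0.07,-1],[0.57,-0.955,0,-0.1,-1]]}}

```text
time: 1.1
tool_pos: [0.3159, 0.32, 0.305]
tool_rot: [-3.138, -0.001, 2.382]
contact_force: [0.7, 0.1, 0.3]
opening: 0.0163
grip_force: 0.0
```

Call:
{"method": "jog_arm", "body": {"plan": [[0.19,-0.32,0,-0.03,-1],[0.38,-0.64,0,-0.07,-1],[0.57,-0.955,0,-0.1,-1]]}}

```text
time: 1.4
tool_pos: [0.3615, 0.2438, 0.3051]
tool_rot: [-3.139, -0.001, 2.225]
contact_force: [-0.7, 0.1, 0.3]
opening: 0.0004
grip_force: 0.0
```

Call:
{"method": "jog_arm", "body": {"plan": [[0.19,-0.32,0,-0.03,-1],[0.38,-0.64,0,-0.07,-1],[0.57,-0.955,0,-0.1,-1]]}}

```text
time: 1.7
tool_pos: [0.407, 0.1675, 0.3051]
tool_rot: [-3.138, -0.001, 2.068]
contact_force: [0.9, 1.1, -0.3]
opening: 0.0004
grip_force: 0.0
```

Call:
{"method": "jog_arm", "body": {"plan": [[0.19,-0.32,0,-0.03,-1],[0.38,-0.64,0,-0.07,-1],[0.57,-0.955,0,-0.1,-1]]}}

```text
time: 2.0
tool_pos: [0.4526, 0.0912, 0.305]
tool_rot: [-3.138, -0.001, 1.911]
contact_force: [0.3, 0.2, -0.2]
opening: 0.0006
grip_force: 0.0
```

Call:
{"method": "jog_arm", "body": {"plan": [[0.19,-0.32,0,-0.03,-1],[0.38,-0.64,0,-0.07,-1],[0.57,-0.955,0,-0.1,-1]]}}

```text
time: 2.3
tool_pos: [0.4983, 0.0149, 0.3049]
tool_rot: [-3.138, -0.001, 1.754]
contact_force: [-0.0, 1.2, -0.4]
opening: 0.0007
grip_force: 0.0
```

Call:
{"method": "jog_arm", "body": {"plan": [[0.19,-0.32,0,-0.03,-1],[0.38,-0.64,0,-0.07,-1],[0.57,-0.955,0,-0.1,-1]]}}

```text
time: 2.6
tool_pos: [0.5439, -0.0614, 0.3047]
tool_rot: [-3.138, -0.001, 1.597]
contact_force: [0.5, 0.6, -0.9]
opening: 0.0004
grip_force: 0.0
```

Call:
{"method": "jog_arm", "body": {"plan": [[0.19,-0.32,0,-0.03,-1],[0.38,-0.64,0,-0.06,-1],[0.56,-0.955,0,-0.1,-1],[0.56,-0.955,0,-0.1,-1],[0.56,-0.955,0,-0.1,-1]]}}

```text
time: 3.1
tool_pos: [0.5884, -0.1368, 0.3046]
tool_rot: [-3.138, -0.001, 1.442]
contact_force: [0.4, 0.4, -0.4]
opening: 0.0005
grip_force: 0.0
```

Call:
{"method": "jog_arm", "body": {"plan": [[0,0,-0.25,0,-1],[0,0,-0.5,0,-1],[0,0,-0.75,0,-1],[0,0,-1,0,-1]]}}

```text
time: 3.5
tool_pos: [0.5881, -0.1352, 0.2257]
tool_rot: [-3.141, -0.001, 1.444]
contact_force: [-0.0, 0.3, -0.5]
opening: 0.0005
grip_force: 0.0
```

Call:
{"method": "jog_arm", "body": {"plan": [[0,0,-0.1,0,-1],[0,0,-0.2,0,-1],[0,0,-0.3,0,-1],[0,0,-0.4,0,-1],[0,0,-0.5,0,-1],[0,0,-0.6,0,-1],[0,0,-0.7,0,-1],[0,0,-0.75,0,-1],[0,0,-0.75,0,-1]]}}

```text
time: 4.4
tool_pos: [0.5887, -0.1366, 0.1659]
tool_rot: [-3.14, -0.0, 1.442]
contact_force: [-1.2, 0.1, 0.1]
opening: 0.0007
grip_force: 0.2
```

Run:
```python
from cell import cams
import cv2
a=cams.read_camera("scene")[140:305,215:390];b=cams.read_camera("top")[150:240,200:340]
a=cv2.resize(a,(440,415),interpolation=2);b=cv2.resize(b,(355,228),interpolation=2)
import numpy as np
o=np.zeros((415,795,3),'uint8');o[:,:440]=a;o[:228,440:]=b;cv2.imwrite("pics/p1.png",o)
```

```text
(no output)
```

View pics/p1.png

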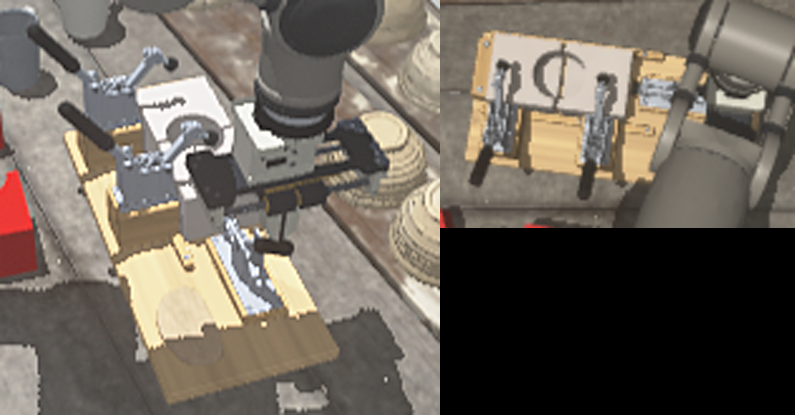

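The closed fingers stand on the end sleeve at about (280,240) in the left panel, and the mould is untouched. I'll keep pressing.

Call:
{"method": "jog_arm", "body": {"plan": [[0,0,-0.1,0,-1],[0,0,-0.2,0,-1],[0,0,-0.3,0,-1],[0,0,-0.4,0,-1],[0,0,-0.5,0,-1],[0,0,-0.5,0,-1]]}}

```text
time: 5.1
tool_pos: [0.5885, -0.1367, 0.1254]
tool_rot: [-3.14, -0.0, 1.442]
contact_force: [0.6, 0.2, 0.7]
opening: 0.0007
grip_force: 0.3
```

Call:
{"method": "jog_arm", "body": {"plan": [[0,0,-0.07,0,-1],[0,0,-0.14,0,-1],[0,0,-0.21,0,-1],[0,0,-0.28,0,-1],[0,0,-0.35,0,-1],[0,0,-0.35,0,-1]]}}

```text
time: 5.7
tool_pos: [0.5883, -0.1365, 0.0975]
tool_rot: [-3.14, -0.001, 1.442]
contact_force: [0.3, 1.0, 0.7]
opening: 0.0006
grip_force: 0.1
```

The force is far below the expected 3 to 10 N, so I'll look before going on.

Run:
```python
from cell import cams
import cv2
a=cams.read_camera("scene")[195:285,275:375]
cv2.imwrite("pics/p2.png",cv2.resize(a,None,fx=6,fy=6,interpolation=2))
```

```text
(no output)
```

View pics/p2.png

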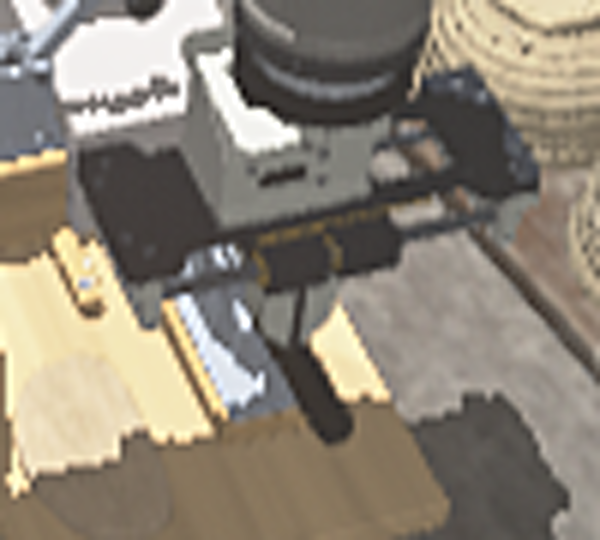

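The lever (sleeve end at crop (335,430)) has followed the fingers and lies nearly level. I'll press on to the hard stop.

Call:
{"method": "jog_arm", "body": {"plan": [[0,0,-0.02,0,-1],[0,0,-0.04,0,-1],[0,0,-0.06,0,-1],[0,0,-0.06,0,-1],[0,0,-0.06,0,-1]]}}

```text
time: 6.25
tool_pos: [0.5889, -0.1367, 0.0938]
tool_rot: [-3.142, -0.0, 1.442]
contact_force: [0.3, 0.2, -0.5]
opening: 0.0006
grip_force: 0.0
```

Call:
{"method": "jog_arm", "body": {"plan": [[0,0,-0.02,0,-1],[0,0,-0.04,0,-1],[0,0,-0.06,0,-1],[0,0,-0.06,0,-1],[0,0,-0.06,0,-1]]}}

```text
time: 6.75
tool_pos: [0.5893, -0.1368, 0.0927]
tool_rot: [3.139, 0.001, 1.442]
contact_force: [-7.9, 2.7, 23.6]
opening: 0.0006
grip_force: 11.5
```

It has hit the hard stop: 23 N at z = 0.093, as expected. Next I'll rise and move over the loose hold-down.

Call:
{"method": "jog_arm", "body": {"plan": [[0,0,0.2,0,-1],[0,0,0.6,0,-1],[0,0,1,0,-1]]}}

```text
time: 7.05
tool_pos: [0.5885, -0.1366, 0.1696]
tool_rot: [-3.14, -0.0, 1.442]
contact_force: [0.6, -0.4, -1.1]
opening: 0.0002
grip_force: 0.0
```

Call:
{"method": "jog_arm", "body": {"plan": [[0,0,0.5,0,-1],[0,0,1,0,-1]]}}

```text
time: 7.25
tool_pos: [0.5886, -0.1366, 0.2504]
tool_rot: [-3.141, -0.0, 1.442]
contact_force: [0.6, 0.8, 0.1]
opening: 0.0006
grip_force: 0.0
```

Call:
{"method": "jog_arm", "body": {"plan": [[0,0,0.4,0,-1],[0,0,0.75,0,-1],[0,0,0.75,0,-1]]}}

```text
time: 7.55
tool_pos: [0.5903, -0.1372, 0.3138]
tool_rot: [3.133, 0.002, 1.442]
contact_force: [-0.2, 0.1, -0.0]
opening: 0.0006
grip_force: 0.0
```

Run:
```python
from cell import cams
import cv2
a=cams.read_camera("scene")[140:305,215:375]
cv2.imwrite("pics/p3.png",cv2.resize(a,None,fx=3.6,fy=3.6,interpolation=2))
```

```text
(no output)
```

View pics/p3.png

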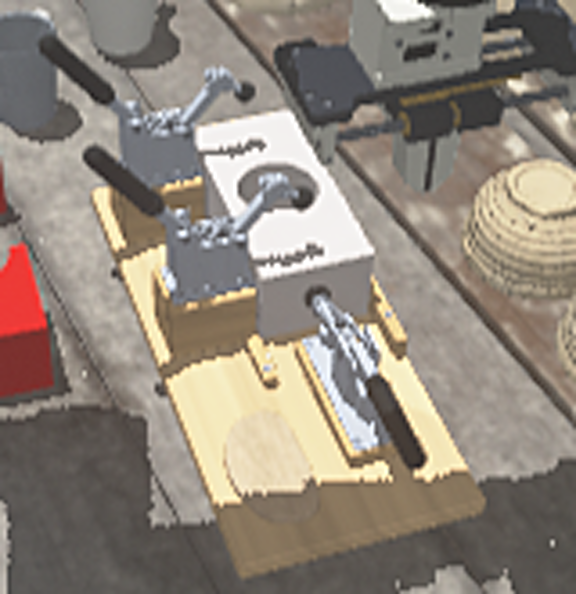

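The end lever stays level (sleeve from (375,385) to (420,460)), the seam has closed, and both hold-downs are still raised. Now to the loose hold-down.

Call:
{"method": "jog_arm", "body": {"plan": [[-0.12,0.16,0,0.07,-1],[-0.24,0.33,0,0.14,-1],[-0.36,0.5,0,0.21,-1],[-0.48,0.66,0,0.28,-1],[-0.59,0.825,0,0.335,-1]]}}

```text
time: 8.1
tool_pos: [0.5407, -0.0701, 0.3072]
tool_rot: [-3.139, -0.002, 1.973]
contact_force: [1.0, -0.5, 0.2]
opening: 0.0005
grip_force: 0.0
```

Call:
{"method": "jog_arm", "body": {"plan": [[-0.12,0.16,0,0.07,-1],[-0.24,0.33,0,0.14,-1],[-0.36,0.5,0,0.21,-1],[-0.48,0.66,0,0.28,-1],[-0.59,0.825,0,0.335,-1]]}}

```text
time: 8.6
tool_pos: [0.4934, -0.0042, 0.3074]
tool_rot: [-3.14, -0.003, 2.499]
contact_force: [1.2, -0.0, 0.4]
opening: 0.0006
grip_force: 0.0
```

Call:
{"method": "jog_arm", "body": {"plan": [[-0.12,0.16,0,0.07,-1],[-0.24,0.33,0,0.14,-1],[-0.36,0.5,0,0.21,-1],[-0.48,0.66,0,0.28,-1],[-0.59,0.825,0,0.335,-1],[-0.59,0.825,0,0.335,-1],[-0.59,0.825,0,0.335,-1]]}}

```text
time: 9.3
tool_pos: [0.4472, 0.0611, 0.3083]
tool_rot: [-3.141, -0.001, 3.019]
contact_force: [-0.0, -0.2, 0.6]
opening: 0.0008
grip_force: 0.0
```

Call:
{"method": "jog_arm", "body": {"plan": [[0,0,-0.2,0,-1],[0,0,-0.4,0,-1],[0,0,-0.6,0,-1],[0,0,-0.75,0,-1],[0,0,-0.75,0,-1]]}}

```text
time: 9.8
tool_pos: [0.4467, 0.0605, 0.2472]
tool_rot: [-3.141, -0.004, 3.018]
contact_force: [-0.2, -0.1, -0.5]
opening: 0.0006
grip_force: 0.0
```

Call:
{"method": "jog_arm", "body": {"plan": [[0,0,-0.1,0,-1],[0,0,-0.2,0,-1],[0,0,-0.3,0,-1],[0,0,-0.4,0,-1],[0,0,-0.5,0,-1],[0,0,-0.6,0,-1],[0,0,-0.7,0,-1],[0,0,-0.8,0,-1],[0,0,-0.9,0,-1],[0,0,-0.9,0,-1]]}}

```text
time: 10.8
tool_pos: [0.4467, 0.0613, 0.1759]
tool_rot: [-3.142, -0.002, 3.021]
contact_force: [0.2, -0.4, -0.1]
opening: 0.0006
grip_force: 0.0
```

Call:
{"method": "jog_arm", "body": {"plan": [[0,0,-0.07,0,-1],[0,0,-0.14,0,-1],[0,0,-0.21,0,-1],[0,0,-0.28,0,-1],[0,0,-0.28,0,-1],[0,0,-0.28,0,-1]]}}

```text
time: 11.4
tool_pos: [0.4474, 0.0612, 0.1545]
tool_rot: [3.142, -0.0, 3.021]
contact_force: [-0.1, -1.2, 0.1]
opening: 0.0005
grip_force: 0.0
```

Call:
{"method": "jog_arm", "body": {"plan": [[0,0,-0.03,0,-1],[0,0,-0.06,0,-1],[0,0,-0.09,0,-1],[0,0,-0.12,0,-1],[0,0,-0.12,0,-1],[0,0,-0.12,0,-1]]}}

```text
time: 12.0
tool_pos: [0.4476, 0.0612, 0.1493]
tool_rot: [3.142, 0.004, 3.021]
contact_force: [-13.7, 0.1, 42.6]
opening: 0.0004
grip_force: 21.2
```

The hard stop is reached at z = 0.149. I'll rise, move to the stop hold-down, and check.

Call:
{"method": "jog_arm", "body": {"plan": [[0,0,0.2,0,-1],[0,0,0.6,0,-1],[0,0,1,0,-1]]}}

```text
time: 12.3
tool_pos: [0.447, 0.0612, 0.2258]
tool_rot: [3.142, -0.001, 3.021]
contact_force: [1.7, -0.5, -0.1]
opening: 0.0004
grip_force: 0.0
```

Call:
{"method": "jog_arm", "body": {"plan": [[0,0,0.5,0,-1],[0,0,1,0,-1],[0,0,1,0,-1]]}}

```text
time: 12.6
tool_pos: [0.4497, 0.0611, 0.3102]
tool_rot: [3.141, 0.011, 3.021]
contact_force: [1.0, 0.6, -0.4]
opening: 0.0005
grip_force: 0.0
```

Call:
{"method": "jog_arm", "body": {"plan": [[0.03,0.3,0,0,-1],[0.06,0.6,0,0,-1],[0.1,0.9,0,0,-1]]}}

```text
time: 12.9
tool_pos: [0.4552, 0.1338, 0.3043]
tool_rot: [-3.141, -0.001, 3.02]
contact_force: [0.1, -0.6, -0.0]
opening: 0.0007
grip_force: 0.0
```

Call:
{"method": "jog_arm", "body": {"plan": [[0.03,0.3,0,0,-1],[0.06,0.6,0,0,-1],[0.1,0.9,0,0,-1],[0.1,0.9,0,0,-1],[0.1,0.9,0,0,-1]]}}

```text
time: 13.4
tool_pos: [0.463, 0.2052, 0.3041]
tool_rot: [-3.141, -0.001, 3.022]
contact_force: [0.7, 0.1, -0.3]
opening: 0.0004
grip_force: 0.0
```

Run:
```python
from cell import cams
import cv2
a=cams.read_camera("scene")[140:305,215:375]
cv2.imwrite("pics/p4.png",cv2.resize(a,None,fx=3.6,fy=3.6,interpolation=2))
```

```text
(no output)
```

View pics/p4.png

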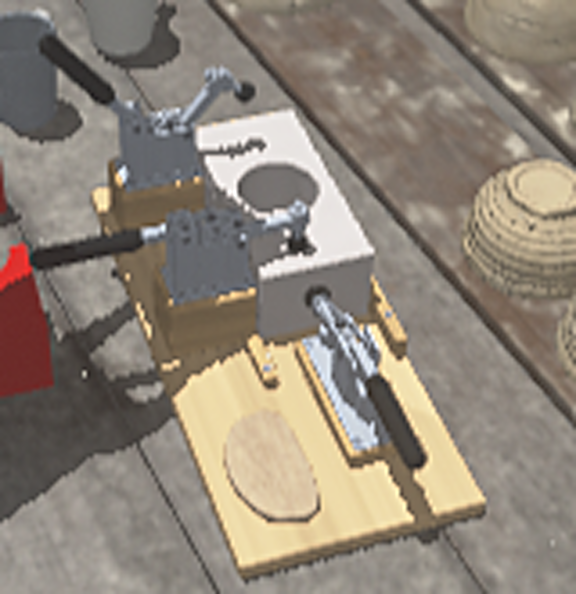

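The loose lever is level (sleeve from (35,258) to (140,240)) with its foot on the plaster at (300,243). The seam is closed and the stop lever is still up. Now I'll press the last one.

Call:
{"method": "jog_arm", "body": {"plan": [[0,0,-0.2,0,-1],[0,0,-0.4,0,-1],[0,0,-0.6,0,-1],[0,0,-0.75,0,-1],[0,0,-0.75,0,-1]]}}

```text
time: 13.95
tool_pos: [0.4626, 0.204, 0.2437]
tool_rot: [-3.14, -0.003, 3.019]
contact_force: [0.1, -0.3, -0.0]
opening: 0.0004
grip_force: 0.0
```

Call:
{"method": "jog_arm", "body": {"plan": [[0,0,-0.1,0,-1],[0,0,-0.2,0,-1],[0,0,-0.3,0,-1],[0,0,-0.4,0,-1],[0,0,-0.5,0,-1],[0,0,-0.6,0,-1],[0,0,-0.7,0,-1],[0,0,-0.8,0,-1],[0,0,-0.9,0,-1],[0,0,-0.9,0,-1]]}}

```text
time: 14.95
tool_pos: [0.4627, 0.2051, 0.1718]
tool_rot: [-3.141, -0.002, 3.021]
contact_force: [0.6, -0.4, -0.4]
opening: 0.0007
grip_force: 0.0
```

Call:
{"method": "jog_arm", "body": {"plan": [[0,0,-0.07,0,-1],[0,0,-0.14,0,-1],[0,0,-0.2,0,-1],[0,0,-0.25,0,-1],[0,0,-0.25,0,-1],[0,0,-0.25,0,-1]]}}

```text
time: 15.55
tool_pos: [0.4635, 0.2052, 0.1529]
tool_rot: [-3.142, 0.0, 3.021]
contact_force: [-0.3, 0.0, 0.5]
opening: 0.0002
grip_force: 0.0
```

Call:
{"method": "jog_arm", "body": {"plan": [[0,0,-0.03,0,-1],[0,0,-0.06,0,-1],[0,0,-0.09,0,-1],[0,0,-0.11,0,-1],[0,0,-0.11,0,-1],[0,0,-0.11,0,-1]]}}

```text
time: 16.15
tool_pos: [0.4638, 0.2053, 0.1493]
tool_rot: [3.14, 0.004, 3.021]
contact_force: [-13.2, -5.1, 40.4]
opening: 0.0001
grip_force: 20.2
```

Call:
{"method": "jog_arm", "body": {"plan": [[0,0,0.2,0,-1],[0,0,0.6,0,-1],[0,0,1,0,-1]]}}

```text
time: 16.45
tool_pos: [0.463, 0.205, 0.225]
tool_rot: [-3.141, -0.001, 3.021]
contact_force: [0.1, -0.5, 0.4]
opening: 0.0004
grip_force: 0.0
```

Call:
{"method": "jog_arm", "body": {"plan": [[0,0,0.5,0,-1],[0,0,1,0,-1],[0,0,1,0,-1],[0,0,1,0,-1],[0,0,1,0,-1]]}}

```text
time: 16.95
tool_pos: [0.4628, 0.205, 0.303]
tool_rot: [-3.141, -0.002, 3.021]
contact_force: [-0.2, -0.4, -0.4]
opening: 0.0004
grip_force: 0.0
```

Run:
```python
from cell import cams
import cv2
a=cams.read_camera("scene")[140:305,215:375]
cv2.imwrite("pics/p5.png",cv2.resize(a,None,fx=3.6,fy=3.6,interpolation=2))
```

```text
(no output)
```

View pics/p5.png

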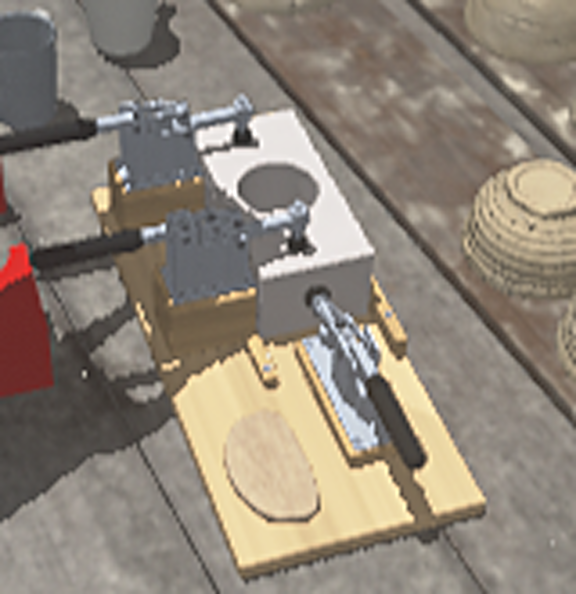

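All three levers lie level. Their feet are on the plaster at (243,138), (300,243) and (318,297), and the seam is closed.

```bash
python3 -c "
from cell import ticket
print(ticket.hand_in())"
```

```text
the job is handed in; nothing more can be done
None
```

All three clamps were pressed to their hard stops in the order asked, the last picture shows the levers level and the seam closed, and the job is handed in; no verdict came back.

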